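# Hold a mortar cube home in the squareness gauge

## Task

Check the mortar test cube in the squareness gauge: set it down flat on the gauge's ground plate, first standing clear of the spindle of the dial gauge, then slide it home without knocking the spindle, one face flat against the fence (which pushes the spindle in) and the next face up to the small stop block. Finish while holding it there with one steady diagonal push, pressed firmly down on the plate and against the fence at the same time, so that the dial can be read; do not let go, and leave the loose jar and the core slice where they are.

Things in the scene. Friction and masses are not known exactly. Their poses are not given: they have to be found in the camera images.
- cube_center (a point): Centre of the loose grey mortar test cube, 50 x 50 x 50 mm, 0.2 to 0.4 kg, standing on the bench; its axes are square to the cube's faces, z up. The point is 25 mm above its underside.
- mortar_cube: The same cube; this origin is the centre of its underside.
- seat (a point): Seat of the heavy fixed squareness gauge: point on top of its ground plate, 20 mm above the bench, over which the cube's centre stands when home. +x points to the fence (its flat face is the plane x = +25 mm), +y to the stop block (face in the plane y = +25 mm), z up. The plate is free and flat from x = -65 to +25 mm, y = -56 to +56 mm.
- gauge_plate: The ground steel plate of the gauge, on which the cube stands, between robot and dial; origin on the bench under the seat, axes as the seat's.
- gauge_fence: The fence: a low dark steel bar across the plate, 20 mm high above it, 112 mm long (along the seat's y), 11 mm thick. Behind it the round dial gauge lies face up, x = 36 to 125 mm, y = -30 to +27 mm in the seat's frame, under 55 mm above the plate. Origin on the bench under the seat.
- gauge_stop: The stop block: a dark steel block 16 x 16 mm, 12 mm high above the plate, near the fence, from x = 5 to 21 mm and y = 25 to 41 mm in the seat's frame. Its origin lies on the bench under the seat.
- spindle_tip (a point): Foremost point of the dial gauge's spindle tip, a 6 mm steel button, 38 mm above the plate, over the middle of the fence (seat's y = 0). Free, it stands 4 mm in front of the fence face (at the seat's x = +21 mm); it moves with the spindle along the seat's x.
- spindle (a joint): How far the spindle is pushed in along the seat's +x, in m: 0 free, 0.004 flush with the fence face, then up to 0.008; sprung with 1 N (free) to 2 N (flush). The dial's needle turns with it.
- jar_center (a point): Centre of a loose white plastic jar with a blue cap, 52 mm in diameter, 75 mm high, upright on the bench: a bystander.
- slice_center (a point): Centre of a loose round concrete core slice, 47 mm in diameter, 31 mm high, lying flat on the bench: a bystander.

How it is judged:
By the outcome, as a careful person would: the job done as asked, in the order asked, and still so for the second after the job is handed in, while the arm keeps its last pose, push and grip.
It also fails if it takes over 59 s, if anything falls off the work surface, if the arm or the gripper's body presses on something with over 40 N, if the wrist force passes 120 N, or if a joint passes its speed limit or range.

## Robot

A 7-joint arm with a two-finger parallel gripper is mounted at the origin on a cart in front of the work surface, level with it; the furniture and walls round the work are solid. World frame = base frame: x ahead of the robot, y to its left, z up, the work surface at z = 0. Lengths are in m, angles in rad, forces in N, time in s.
With the tool pointing down it reaches from about 0.425 to 0.95 m from the base axis. Payload 4.7 kg.
Tool frame: the origin (TCP) lies between the finger pads; the fingertips stand 22 mm ahead of it and the grasp point (between the pads) lies 3 mm ahead of it (tcp_to_tips is the distance from the TCP to the fingertips, in m); z points along the fingers, y is the line along which they close (so a half turn about z gives the same grasp; the last joint's range is limited). The gripper opens to 85 mm and grips with 20 to 120 N. Pads are 22 mm wide; open, the fingers measure 114 mm over their backs; the gripper's body (76 mm by 85 mm) begins 54 mm behind the grasp point. The pads swing forward as they close: fully open they stand 13 mm farther back than shut.
Start: joints at [1.197, 0.469, -0.049, 1.532, 0.024, 1.141, -0.082], TCP at [0.228, -0.635, 0.253] pointing down, gripper open.
Joint ranges: [-2.59, 2.59], [-0.33, 1.99], [-1.39, 1.29], [0.1, 2.45], [-1.04, 4.18], [0.21, 1.99], [-2.66, 2.66]. Speed limits (rad/s): [2.57, 2.57, 3.14, 3.14, 3.14, 3.14, 3.14].

## Interface

Orientations are given as a unit quaternion [x, y, z, w].
In Python, from rig import * gives the robot as it stands.
- The arm moves only by the tool drive_tool, never from a script. Its argument "plan" is a list of rows, each an object with "claw": the opening, from 0 (shut) to 1 (fully open); "delta_pos": the shift along the tool's x, y, z in m, a list of three; "angular": the turn, a rotation vector about the tool's x, y, z in rad, a list of three. In form: [{"claw": claw, "delta_pos": [tx, ty, tz], "angular": [ax, ay, az]}, ...]. A call has 1 to 10 rows; each row shifts and turns the commanded pose from where the row before left it, along the tool's axes as they then stand; what a row does not reach is not made up. A row lasts 1/10 s, in which the tool goes at most 50 mm and 8.59 degrees, less where a joint would pass 70% of its speed; a pose out of reach is approached as far as the arm can. A call with a gripper value outside its range is refused whole. The fingers move at their own pace and stop on an object; "newtons" is the grip in N (left out, the last holds). Time passes only in rows, so rows that do not move let the fingers close. It gives the time, the measured TCP pose, the force, the opening and the grip force at its end, in the units of the state.
- get_state(): the state, without advancing time (a new reading comes with each control period).
- get_image(name): name is "scene" or "top" or "wrist"; returns the picture (384x512x3 uint8, red, green, blue); there is no depth.
- camera_params(name): a dict with "camera_matrix" (3x3 intrinsics, pixels), "D" ([k1, k2, p1, p2, k3] as OpenCV has them; the pictures are not rectified), "R" (3x3) and "t" (3): a world point X has camera coordinates R X + t. Camera axes: x right, y down, z forward; pixel columns grow to the right and rows downward; lengths in m; the calibration is good to about 2 mm. A picture is of the moment at which its call begins: read the wrist's pose just before it. camera_params takes no time and is no camera call; for the wrist camera it gives the pose at the moment of the call.
- hand_in(): hands the job in; it is judged then, once.
Trained networks look in the newest picture that a camera, given by its name, has taken for a name from the list of things; names that differ only in an ending like _2 or _b are one class to them, and where a whole thing is asked for, a point or a joint stands for the part that bears it (a point fixed in the world has none). Each returns a list of dicts, best first, with "p" (0 to 1); they miss things now and then, are a little off and sometimes report something else, mostly with a low value. They report only what shows in the picture. A call takes as long as a camera call.
- look_for(camera, name): "centre" ([x, y, z] in m, in the coordinates of the camera as it stood for that picture, good to about 4 mm: the middle of the surface that is visible of it).
The state is a dict: "time_s": time; "joint_pos": joint angles; "qd": joint speeds; "joint_efforts": joint torques, N m; "position": TCP position; "orientation": TCP orientation; "contact_force": force on the tool from outside, world axes, zero at the start; "moment": the same for the moment, N m; "gripper_width": opening from 0.0 (shut) to 1.0 (fully open); "gripper_force": force on a finger pad.
Only numpy, scipy, OpenCV 4.12 (cv2) and the standard library are available. Lean on these libraries where they do the work, as an engineer would, in place of code of your own. Each camera call takes 0.05 s, during which the arm holds its last target. There are 200 camera calls.

## Working session

There is one attempt and no reset: what is moved stays moved. The work goes in short steps, Python scripts to look and compute and a tool call to move; the robot and the scene stay as the last step left them, time stands still between calls to the robot, and variables do not carry over. Pictures are saved under pics/ and viewed, at most 10 in all, crops included, and the job is handed in when it is done.

Besides the shell and the picture viewer there is one more tool, called after ">>>" as name(argument=value, ...) on one line, values as JSON. drive_tool: Moves the arm, as the interface text tells. Its arguments: {"type":"object","properties":{"plan":{"type":"array","items":{"type":"object","properties":{"claw":{"type":"number"},"delta_pos":{"type":"array","items":{"type":"number"}},"angular":{"type":"array","items":{"type":"number"}}}}},"newtons":{"type":"number"}},"required":["plan"]}

```bash
ls; mkdir -p pics
cat > h.py <<'E'
from rig import *
import numpy as np, cv2
from scipy.spatial.transform import Rotation as Ro
np.set_printoptions(precision=4,suppress=True)
def w(cam,p):
    c=camera_params(cam); return np.array(c["R"]).T@(np.array(p)-np.array(c["t"]))
def px(cam,X):
    c=camera_params(cam); r,_=cv2.Rodrigues(np.array(c["R"]))
    return cv2.projectPoints(np.array(X,float).reshape(-1,1,3),r,np.array(c["t"],float),np.array(c["camera_matrix"]),np.array(c["D"],float))[0].reshape(-1,2)
def ray(cam,uv,z):
    c=camera_params(cam);R=np.array(c["R"]);t=np.array(c["t"])
    n=cv2.undistortPoints(np.array(uv,float).reshape(-1,1,2),np.array(c["camera_matrix"]),np.array(c["D"],float)).reshape(-1,2)
    d=np.c_[n,np.ones(len(n))]@R; o=-R.T@t
    return o+d*((np.array(z)-o[2])/d[:,2])[:,None]
def save(im,n): cv2.imwrite("pics/"+n,im[:,:,::-1])
E
python3 - <<'E'
from h import *
s=get_state();print(s)
for c in["scene","top"]:
    im=get_image(c);save(im,c+"1.png")
    for n in["mortar_cube","gauge_plate","gauge_fence","gauge_stop","spindle_tip","jar_center","slice_center"]:
        print(c,n,[(round(d["p"],2),w(c,d["centre"])) for d in look_for(c,n)[:2]])
E
```

```text
pics
{'time_s': 0.0, 'joint_pos': array([ 1.1971,  0.4694, -0.0486,  1.5337,  0.0241,  1.141 , -0.0823]), 'qd': array([ 0.0002,  0.0006, -0.0004, -0.0006, -0.0001, -0.0022, -0.0007]), 'joint_efforts': array([ -0.0005, -51.0306,  -0.0468, -23.7704,   0.0107,   0.0075,
        -0.    ]), 'position': array([ 0.228 , -0.6347,  0.2523]), 'orientation': array([ 0.9852,  0.1716, -0.0002, -0.001 ]), 'contact_force': array([-0.0779, -0.1292, -0.3314]), 'moment': array([-0.0041, -0.0541, -0.0212]), 'gripper_force': 0.0, 'gripper_width': 0.9971447330600988}
scene mortar_cube [(0.85, array([ 0.4347, -0.2039,  0.0431]))]
scene gauge_plate [(0.61, array([ 0.5136, -0.0087,  0.0215])), (0.28, array([ 0.6013, -0.0437,  0.0116]))]
scene gauge_fence [(0.7, array([ 0.5564, -0.0223,  0.0348]))]
scene gauge_stop [(0.46, array([0.5493, 0.0221, 0.0314]))]
scene spindle_tip [(0.74, array([ 0.6023, -0.0435,  0.013 ])), (0.28, array([ 0.498 , -0.3178,  0.0533]))]
scene jar_center [(0.89, array([ 0.497 , -0.318 ,  0.0524]))]
scene slice_center [(0.56, array([0.4681, 0.2436, 0.0278]))]
top mortar_cube [(0.62, array([ 0.4482, -0.1868,  0.0487]))]
top gauge_plate [(0.96, array([0.5121, 0.0007, 0.021 ])), (0.71, array([ 0.4489, -0.1884,  0.052 ]))]
top gauge_fence [(0.7, array([ 0.5619, -0.0136,  0.0429]))]
top gauge_stop [(0.54, array([ 0.5143, -0.0001,  0.0227])), (0.41, array([0.5588, 0.0191, 0.0351]))]
top spindle_tip []
top jar_center [(0.65, array([ 0.5059, -0.3048,  0.0791])), (0.51, array([0.5177, 0.0027, 0.0217]))]
top slice_center [(0.71, array([0.4768, 0.2532, 0.031 ]))]
```

View pics/top1.png

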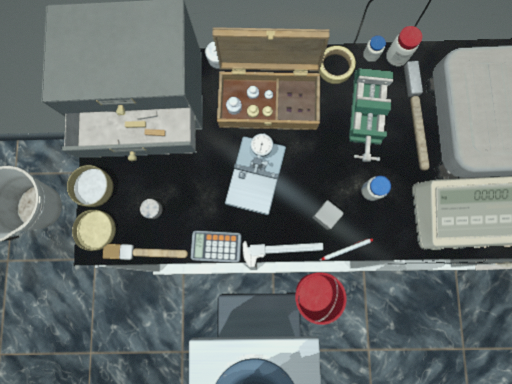

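View pics/scene1.png

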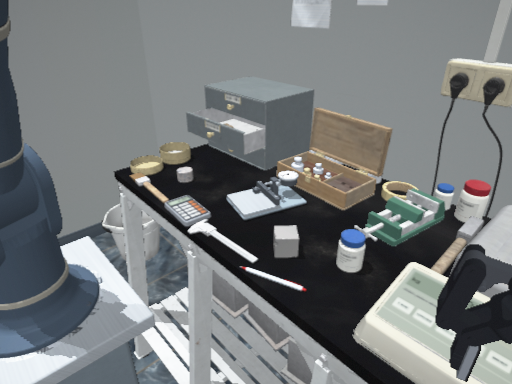

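Top view: the gauge lies at about (256,175) with its dial at (262,145), the cube at (329,214), the jar at (376,188) and the core slice at (151,208). The scene view agrees with this. I'll go above the cube for a close look.

```bash
cat >> h.py <<'E'
def yaw(s=None):
    s=s or get_state(); x=Ro.from_quat(s["orientation"]).as_matrix()[:,0]; return np.degrees(np.arctan2(x[1],x[0]))
def go(p,yw):
    "delta in tool frame and rotation (about tool z, plus levelling) to reach TCP p with tool x at yaw yw deg, tool down"
    s=get_state(); R=Ro.from_quat(s["orientation"]).as_matrix(); a=np.radians(yw)
    T=np.array([[np.cos(a),np.sin(a),0],[np.sin(a),-np.cos(a),0],[0,0,-1]])
    return R.T@(np.array(p)-s["position"]), Ro.from_matrix(R.T@T).as_rotvec()
E
python3 - <<'E'
from h import *
c=camera_params("wrist");s=get_state();R=np.array(c["R"]);o=-R.T@np.array(c["t"])
Rt=Ro.from_quat(s["orientation"]).as_matrix()
print(yaw(s),"cam in tool",Rt.T@(o-s["position"]),"\n",Rt.T@R.T,c["camera_matrix"])
im=get_image("top")
cv2.imwrite("pics/topcrop.png",cv2.resize(im[125:235,215:360,::-1],None,fx=5,fy=5,interpolation=cv2.INTER_CUBIC))
print(go([.445,-.195,.25],70))
E
```

```text
19.758578888421813 cam in tool [ 0.0682 -0.0003 -0.1213] 
 [[ 0.001  -0.9623 -0.2719]
 [ 1.      0.0006  0.0017]
 [-0.0015 -0.2719  0.9623]] [[275.4745   0.     255.5144]
 [  0.     275.4745 194.7973]
 [  0.       0.       1.    ]]
(array([ 0.3529, -0.3411,  0.0034]), array([ 0.0002,  0.    , -0.8769]))
```

View pics/topcrop.png

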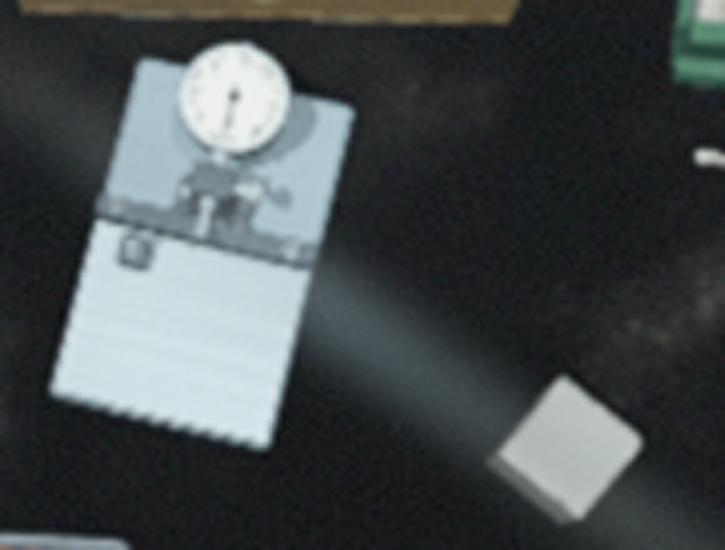

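The crop is sharp: the plate's front corners are at (50,395) and (270,448), the fence's front edge runs from (95,222) to (308,268), and the stop is at (136,250). The cube's top corners are at (565,376), (643,440), (575,515) and (500,450).

Run:
```python
from h import *
f=lambda P:np.array(P)/5.+[215,125]-.4
P=ray("top",f([[50,395],[270,448],[95,222],[308,268]]),.02);print(P)
d=lambda a,b:np.degrees(np.arctan2(*(b-a)[[1,0]]))
print("yaw x:",d(P[0],P[2]),d(P[1],P[3]),"y axis-90:",d(P[1],P[0])-90,d(P[3],P[2])-90)
C=ray("top",f([[565,376],[643,440],[575,515],[500,450]]),.05);print(C,C.mean(0))
print([d(C[i],C[(i+1)%4])for i in range(4)],np.linalg.norm(C-np.roll(C,1,0),axis=1))
```

```text
[[ 0.4842  0.0672  0.02  ]
 [ 0.455  -0.0442  0.02  ]
 [ 0.5738  0.0435  0.02  ]
 [ 0.5472 -0.0658  0.02  ]]
yaw x: -14.82697813981687 -13.169813505134151 y axis-90: -14.703262825931603 -13.66733123510707
[[ 0.4848 -0.189   0.05  ]
 [ 0.4526 -0.2253  0.05  ]
 [ 0.4169 -0.1906  0.05  ]
 [ 0.4491 -0.1558  0.05  ]] [ 0.4509 -0.1902  0.05  ]
[np.float64(-131.54577236445513), np.float64(135.9128151428048), np.float64(47.24289869162504), np.float64(-42.9241375741473)] [0.0488 0.0485 0.0498 0.0475]
```

>>> drive_tool(plan=[{"claw":1,"delta_pos":[0.035,-0.034,0],"angular":[0,0,-0.08]},{"claw":1,"delta_pos":[0.038,-0.032,0],"angular":[0,0,0]},{"claw":1,"delta_pos":[0.038,-0.032,0],"angular":[0,0,0]},{"claw":1,"delta_pos":[0.038,-0.032,0],"angular":[0,0,0]},{"claw":1,"delta_pos":[0.038,-0.032,0],"angular":[0,0,0]},{"claw":1,"delta_pos":[0.038,-0.032,0],"angular":[0,0,0]}])

```text
time_s: 1.45
position: [0.3575, -0.3655, 0.2537]
orientation: [0.978, 0.211, 0.0, 0.0]
contact_force: [-0.2, -0.0, 0.6]
gripper_width: 1.002
gripper_force: 0.0
```

>>> drive_tool(plan=[{"claw":1,"delta_pos":[0.0315,-0.0243,0.01],"angular":[0,0,0]},{"claw":1,"delta_pos":[0.0315,-0.0243,0.01],"angular":[0,0,0]},{"claw":1,"delta_pos":[0.0315,-0.0243,0.01],"angular":[0,0,0]},{"claw":1,"delta_pos":[0.0315,-0.0243,0.01],"angular":[0,0,0]},{"claw":1,"delta_pos":[0.0315,-0.0243,0.01],"angular":[0,0,0]},{"claw":1,"delta_pos":[0,0,0],"angular":[0,0,-0.14]},{"claw":1,"delta_pos":[0,0,0],"angular":[0,0,-0.14]},{"claw":1,"delta_pos":[0,0,0],"angular":[0,0,-0.14]},{"claw":1,"delta_pos":[0,0,0],"angular":[0,0,-0.14]},{"claw":1,"delta_pos":[0,0,0],"angular":[0,0,-0.14]}])

```text
time_s: 2.45
position: [0.4504, -0.1918, 0.2035]
orientation: [0.844, 0.536, 0.0, 0.0]
contact_force: [-0.2, 0.1, -0.2]
gripper_width: 0.996
gripper_force: 0.0
```

>>> drive_tool(plan=[{"claw":1,"delta_pos":[0,0,0],"angular":[0,0,-0.14]},{"claw":1,"delta_pos":[0,0,0],"angular":[0,0,-0.14]},{"claw":1,"delta_pos":[0,0,0],"angular":[0,0,-0.14]},{"claw":1,"delta_pos":[0,0,0],"angular":[0,0,-0.14]},{"claw":1,"delta_pos":[0,0,0],"angular":[0,0,-0.14]},{"claw":1,"delta_pos":[0,0,0],"angular":[0,0,-0.14]},{"claw":1,"delta_pos":[0,0,0],"angular":[0,0,-0.14]},{"claw":1,"delta_pos":[0,0,0],"angular":[0,0,-0.14]},{"claw":1,"delta_pos":[0,0,0],"angular":[0,0,-0.14]},{"claw":1,"delta_pos":[0,0,0],"angular":[0,0,0]}])

```text
time_s: 3.45
position: [0.4503, -0.1919, 0.2034]
orientation: [0.37, 0.929, 0.0, 0.0]
contact_force: [-0.3, 0.2, -0.9]
gripper_width: 0.997
gripper_force: 0.0
```

Run:
```python
from h import *
s=get_state();print(s["time_s"],s["position"],yaw(s),s["joint_pos"])
im=get_image("wrist");save(im,"w1.png")
print([(round(d["p"],2),w("wrist",d["centre"])) for d in look_for("wrist","mortar_cube")])
```

```text
3.45 [ 0.4503 -0.1919  0.2034] 136.60504920484598 [ 0.8747  0.2897 -0.6597  1.991   0.2199  0.9307  0.9163]
[(0.62, array([ 0.4443, -0.1889,  0.0477]))]
```

View pics/w1.png

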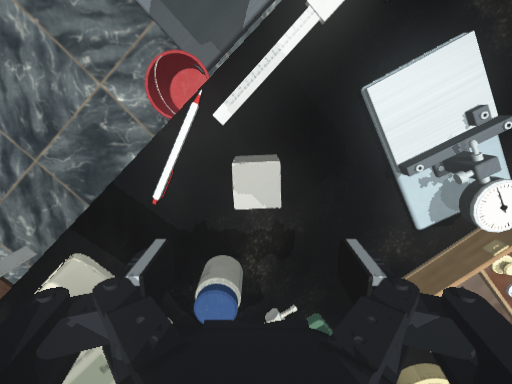

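The wrist view shows the cube's top face at about (233–281, 164–209), and the gauge at upper right. The fingers straddle the cube's line, well aligned.

Run:
```python
from h import *
im=get_image("wrist")
g=cv2.cvtColor(im,cv2.COLOR_RGB2GRAY);sub=g[145:220,222:292]
m=((sub>cv2.threshold(sub,0,255,cv2.THRESH_OTSU)[0])*255).astype(np.uint8)
print(np.unique(sub[:,35]//10*10,return_counts=True), sub[5:30,35])
t=(g[145:220,222:292]>185).astype(np.uint8)
for th in(100,150,170,185,195):
    t=(sub>th).astype(np.uint8);c=max(cv2.findContours(t,0,1)[0],key=cv2.contourArea)
    r=cv2.minAreaRect(c);b=cv2.boxPoints(r)+[222,145];C=ray("wrist",b,.05)
    print(th,r[1],C.mean(0),[round(float(np.degrees(np.arctan2(*(C[(i+1)%4]-C[i])[[1,0]]))),1) for i in range(4)],np.linalg.norm(C-np.roll(C,1,0),axis=1))
```

```text
(array([ 30,  40,  50,  90, 100, 110, 120, 130, 180, 190, 200, 210],
      dtype=uint8), array([10,  9,  2,  1,  3,  2,  1,  1,  1, 36,  1,  8])) [ 34  34  34  35  35  96 111 110 109 109 109 124 185 201 199 198 198 198
 198 198 198 198 197 198 198]
100 (53.209754943847656, 48.55734634399414) [ 0.4474 -0.1888  0.05  ] [48.5, -40.1, -131.3, 137.1] [0.056  0.0484 0.0558 0.0511]
150 (46.54175567626953, 48.04079818725586) [ 0.4491 -0.1904  0.05  ] [48.6, -40.1, -131.3, 137.2] [0.0492 0.0481 0.0491 0.0505]
170 (46.398990631103516, 47.93372344970703) [ 0.4491 -0.1904  0.05  ] [48.6, -40.1, -131.3, 137.2] [0.049  0.048  0.0489 0.0503]
185 (46.17376708984375, 47.34657287597656) [ 0.449  -0.1905  0.05  ] [49.1, -39.6, -130.8, 137.7] [0.0488 0.0474 0.0487 0.0497]
195 (45.45093536376953, 47.06787872314453) [ 0.4492 -0.191   0.05  ] [48.2, -40.4, -131.7, 136.9] [0.0481 0.0472 0.048  0.0494]
```

>>> drive_tool(plan=[{"claw":1,"delta_pos":[0.0015,0.0005,0.035],"angular":[0,0,-0.025]},{"claw":1,"delta_pos":[0,0,0.04],"angular":[0,0,0]},{"claw":1,"delta_pos":[0,0,0.04],"angular":[0,0,0]},{"claw":1,"delta_pos":[0,0,0.03],"angular":[0,0,0]},{"claw":1,"delta_pos":[0,0,0.021],"angular":[0,0,0]},{"claw":0.5,"delta_pos":[0,0,0],"angular":[0,0,0]},{"claw":0.3,"delta_pos":[0,0,0],"angular":[0,0,0]},{"claw":0.3,"delta_pos":[0,0,0],"angular":[0,0,0]},{"claw":0.3,"delta_pos":[0,0,0],"angular":[0,0,0]},{"claw":0.3,"delta_pos":[0,0,0],"angular":[0,0,0]}], newtons=70)

```text
time_s: 4.6
position: [0.4505, -0.1907, 0.0387]
orientation: [0.358, 0.934, -0.0, 0.001]
contact_force: [-1.4, 0.4, 5.9]
gripper_width: 0.571
gripper_force: 73.5
```

>>> drive_tool(plan=[{"claw":0.3,"delta_pos":[0,0,0],"angular":[0,0,0]},{"claw":0.3,"delta_pos":[0,0,0],"angular":[0,0,0]}])

```text
time_s: 4.8
position: [0.4505, -0.1907, 0.0387]
orientation: [0.358, 0.934, -0.0, 0.001]
contact_force: [-1.3, 0.8, 7.2]
gripper_width: 0.576
gripper_force: 73.6
```

>>> drive_tool(plan=[{"claw":0.3,"delta_pos":[0,0,-0.01],"angular":[0,0,0]},{"claw":0.3,"delta_pos":[0,0,-0.02],"angular":[0,0,0]},{"claw":0.3,"delta_pos":[0,0,-0.03],"angular":[0,0,0]},{"claw":0.3,"delta_pos":[0,0,-0.03],"angular":[0,0,0]},{"claw":0.3,"delta_pos":[0,0,-0.03],"angular":[0,0,0]},{"claw":0.3,"delta_pos":[0,0,-0.03],"angular":[0,0,0]},{"claw":0.3,"delta_pos":[0,0,0],"angular":[0,0,0]},{"claw":0.3,"delta_pos":[0,0,0],"angular":[0,0,0]}])

```text
time_s: 5.6
position: [0.4489, -0.1905, 0.1876]
orientation: [0.358, 0.934, -0.0, 0.0]
contact_force: [0.0, -0.4, -3.8]
gripper_width: 0.578
gripper_force: 72.9
```

Run:
```python
from h import *
s=get_state();print(s["time_s"],s["position"],yaw(s),s["contact_force"],s["moment"],s["gripper_width"],s["gripper_force"],Ro.from_quat(s["orientation"]).as_matrix()[:,2])
im=get_image("wrist");save(im,"w2.png")
for n in["mortar_cube","gauge_stop","gauge_fence","spindle_tip"]:print(n,[(round(d["p"],2),w("wrist",d["centre"])) for d in look_for("wrist",n)[:2]])
```

```text
5.6 [ 0.4489 -0.1905  0.1876] 138.04487917237932 [ 0.     -0.437  -3.7987] [ 0.0191 -0.0011 -0.0038] 0.5777349082188482 72.94865727424622 [ 0.0001 -0.0009 -1.    ]
mortar_cube []
gauge_stop [(0.83, array([0.5505, 0.0199, 0.0368]))]
gauge_fence [(0.57, array([ 0.557 , -0.0196,  0.0414])), (0.23, array([ 0.4388, -0.1852,  0.1949]))]
spindle_tip [(0.68, array([ 0.5586, -0.0149,  0.0607]))]
```

View pics/w2.png

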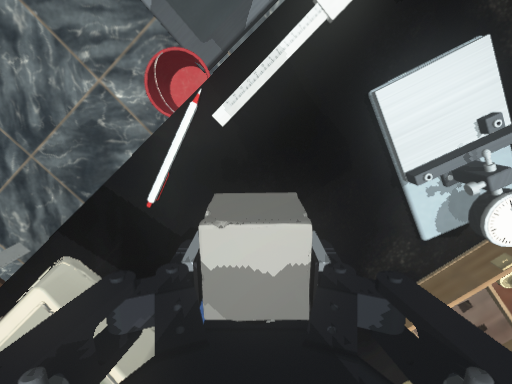

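The cube is held square: its top face spans about (200–310, 222–320), and the gauge is at right with its stop at (490,123). I'll shift sideways to bring the gauge nearer the middle of the view.

>>> drive_tool(plan=[{"claw":0.3,"delta_pos":[0,0.025,-0.01],"angular":[0,0,0]},{"claw":0.3,"delta_pos":[0,0.03,-0.01],"angular":[0,0,0]},{"claw":0.3,"delta_pos":[-0.01,0.025,-0.005],"angular":[0,0,0]},{"claw":0.3,"delta_pos":[-0.01,0.01,0],"angular":[0,0,0]},{"claw":0.3,"delta_pos":[0,0,0],"angular":[0,0,0]},{"claw":0.3,"delta_pos":[0,0,0],"angular":[0,0,0]},{"claw":0.3,"delta_pos":[0,0,0],"angular":[0,0,0]}])

```text
time_s: 6.55
position: [0.5231, -0.1378, 0.2114]
orientation: [0.358, 0.934, -0.001, -0.001]
contact_force: [-0.8, -1.1, -2.3]
gripper_width: 0.576
gripper_force: 73.1
```

Run:
```python
from h import *
s=get_state();print(s["time_s"],s["position"],yaw(s),s["contact_force"])
R=Ro.from_quat(s["orientation"]).as_matrix()
im=get_image("wrist");save(im,"w3.png")
cv2.imwrite("pics/w3c.png",cv2.resize(im[30:230,190:455,::-1],None,fx=3,fy=3,interpolation=cv2.INTER_CUBIC))
C=ray("wrist",[[200,222],[311,222]],s["position"][2]+.0113)
print("cube top back edge in tool",(C-s["position"])@R)
for n in["gauge_stop","gauge_fence","spindle_tip","gauge_plate"]:print(n,[(round(d["p"],2),w("wrist",d["centre"])) for d in look_for("wrist",n)[:2]])
# model overlay with guess
```

```text
6.55 [ 0.5231 -0.1378  0.2114] 137.9880123425121 [-0.7517 -1.081  -2.321 ]
cube top back edge in tool [[ 0.0259 -0.0241 -0.0112]
 [ 0.026   0.0234 -0.0113]]
gauge_stop [(0.54, array([0.5562, 0.0192, 0.0372]))]
gauge_fence [(0.67, array([ 0.5644, -0.0148,  0.0439]))]
spindle_tip [(0.63, array([ 0.563 , -0.0147,  0.0623]))]
gauge_plate [(0.56, array([0.5098, 0.0002, 0.0277]))]
```

View pics/w3c.png

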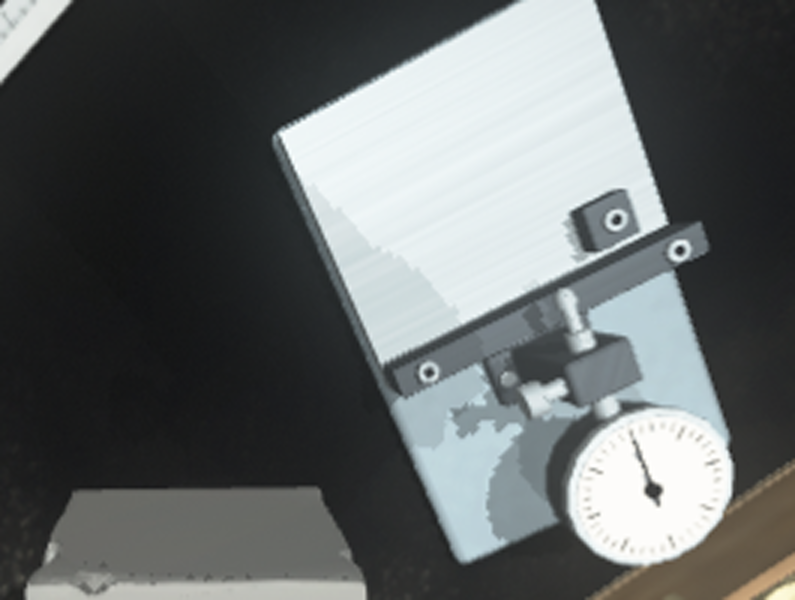

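The gauge is clear in the crop: the plate's front −y corner is at (277,137), the fence's foot line runs from (385,363) to (665,230), the stop's top is at about (607,220), the spindle tip is at (567,297) and the dial is at (650,487). I'll fit its pose.

Run:
```python
from h import *
from scipy.optimize import least_squares
f=lambda P:np.array(P,float)/3+[190,30]-.33
# (uv, const axis index, value, z)
obs=[((277,137),0,-65,20),((400,70),0,-65,20),((515,6),0,-65,20),
((277,137),1,-56,20),((330,255),1,-56,20),((378,355),1,-56,20),
((600,15),1,56,20),((630,105),1,56,20),((662,205),1,56,20),
((400,358),0,25,20),((500,310),0,25,20),((640,243),0,25,20)]
def loc(X,p):
    c,s=np.cos(p[2]),np.sin(p[2]);d=X[:2]-p[:2];return np.array([c*d[0]+s*d[1],-s*d[0]+c*d[1]])*1000
W=[(ray("wrist",f([o[0]]),o[3]/1000.)[0],o[1],o[2]) for o in obs]
r=lambda p:[loc(X,p)[a]-v for X,a,v in W]
s=least_squares(r,[.535,-.005,-.25],x_scale=[.01,.01,.01],loss="soft_l1");p=s.x
print(p[:2],np.degrees(p[2]),np.round(r(p),1))
w3=lambda uv,z:np.round(loc(ray("wrist",f([uv]),z/1e3)[0],p),1)
print("stop top corners",[w3(u,32) for u in((575,213),(625,190),(640,232),(590,252))],"spindle",w3((563,293),58),"fence top",w3((690,224),40),w3((400,395),40))
c,q=np.cos(p[2]),np.sin(p[2])
L=np.array([[-65,-56,20],[-65,56,20],[25,-56,20],[25,56,20],[25,-56,40],[25,56,40],[5,25,32],[21,25,32],[21,41,32],[5,41,32],[21,0,58]])
X=np.c_[p[0]+(c*L[:,0]-q*L[:,1])/1e3,p[1]+(q*L[:,0]+c*L[:,1])/1e3,L[:,2]/1e3]
im=get_image("wrist").copy()
big=cv2.resize(im[30:230,190:455,::-1],None,fx=3,fy=3,interpolation=cv2.INTER_CUBIC)
for u in px("wrist",X): cv2.circle(big,tuple(np.int32((u-[190,30])*3+1)),4,(0,0,255),1)
cv2.imwrite("pics/ov.png",big)
t=get_image("top")
bt=cv2.resize(t[125:225,215:295,::-1],None,fx=7,fy=7,interpolation=cv2.INTER_CUBIC)[:600]
for u in px("top",X): cv2.circle(bt,tuple(np.int32((u-[215,125])*7+3)),4,(0,0,255),1)
cv2.imwrite("pics/ov2.png",np.hstack([big[:600,:0] if 0 else cv2.resize(big,(400,302)),cv2.resize(bt,(390,302*2))[:302]]))
np.save("seat.npy",p)
```

```text
[ 0.5373 -0.0048] -14.963891030883401 [-0.4 -0.4 -0.7 -0.8 -0.6  0.6  0.3  0.4 -0.1  0.   0.5  1.3]
stop top corners [array([ 4.1, 22.6]), array([ 4.8, 40.3]), array([20.3, 40.5]), array([18.7, 22.9])] spindle [21.7  0.3] fence top [23.8 52.4] [ 32.9 -57. ]
```

View pics/ov.png

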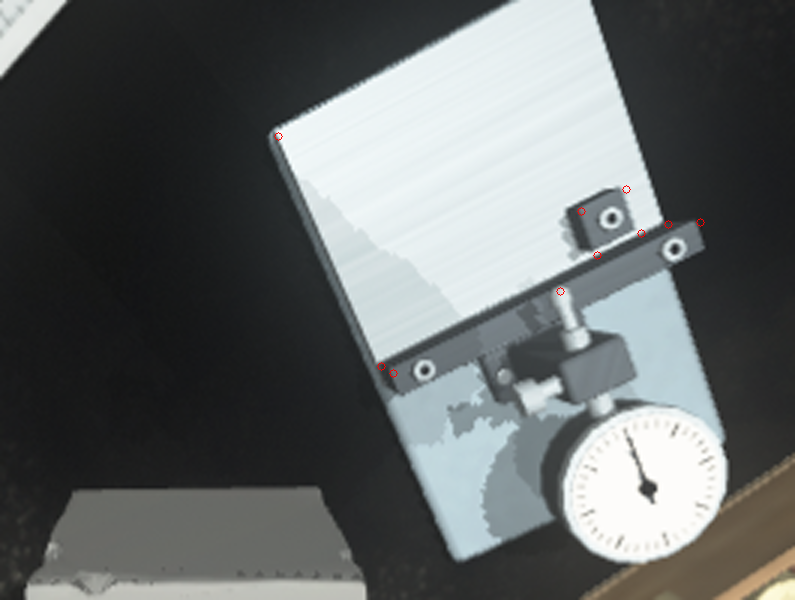

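The overlay fits, but the picture has moved by about (−5,−2) crop px since my picks because the arm was still settling. I'll refit with shifted picks.

Run:
```python
from h import *
from scipy.optimize import least_squares
f=lambda P:(np.array(P,float)-[4.5,1.5])/3+[190,30]-.33
obs=[((277,137),0,-65,20),((400,70),0,-65,20),((515,6),0,-65,20),
((277,137),1,-56,20),((330,255),1,-56,20),((378,355),1,-56,20),
((600,15),1,56,20),((630,105),1,56,20),((662,205),1,56,20),
((400,358),0,25,20),((500,310),0,25,20),((640,243),0,25,20)]
def loc(X,p):
    c,s=np.cos(p[2]),np.sin(p[2]);d=X[:2]-p[:2];return np.array([c*d[0]+s*d[1],-s*d[0]+c*d[1]])*1000
W=[(ray("wrist",f([o[0]]),o[3]/1000.)[0],o[1],o[2]) for o in obs]
r=lambda p:[loc(X,p)[a]-v for X,a,v in W]
s=least_squares(r,[.535,-.005,-.25],x_scale=[.01,.01,.01],loss="soft_l1");p=s.x
print(p[:2],np.degrees(p[2]),np.round(r(p),1))
np.save("seat.npy",p)
st=get_state();print(st["position"],st["time_s"])
c,q=np.cos(p[2]),np.sin(p[2])
yw=np.degrees(p[2])+180
off=np.array([.001,0])  # cube centre in tool
tgt=p[:2]+[c*-.028-q*-.007,q*-.028+c*-.007]+ off[0]*np.array([c,q])
print("TCP target",tgt,go([*tgt,.13],yw))
```

```text
[ 0.5361 -0.0054] -14.98767107915187 [-0.3 -0.3 -0.7 -0.8 -0.6  0.5  0.4  0.4 -0.  -0.   0.5  1.2]
[ 0.5243 -0.137   0.2124] 6.9
TCP target [ 0.5082 -0.0052] (array([0.1001, 0.0872, 0.0824]), array([-0.0002,  0.0002, -0.4706]))
```

>>> drive_tool(plan=[{"claw":0.3,"delta_pos":[0.02,0.0174,0.01],"angular":[0,0,0]},{"claw":0.3,"delta_pos":[0.03,0.0262,0.02],"angular":[0,0,0]},{"claw":0.3,"delta_pos":[0.03,0.0262,0.02],"angular":[0,0,0]},{"claw":0.3,"delta_pos":[0.02,0.0174,0.02],"angular":[0,0,0]},{"claw":0.3,"delta_pos":[0,0,0],"angular":[0,0,-0.118]},{"claw":0.3,"delta_pos":[0,0,0],"angular":[0,0,-0.118]},{"claw":0.3,"delta_pos":[0,0,0],"angular":[0,0,-0.118]},{"claw":0.3,"delta_pos":[0,0,0],"angular":[0,0,-0.118]},{"claw":0.3,"delta_pos":[0,0,0],"angular":[0,0,0]},{"claw":0.3,"delta_pos":[0,0,0],"angular":[0,0,0]}])

```text
time_s: 7.9
position: [0.5084, -0.0052, 0.1424]
orientation: [0.131, 0.991, 0.0, 0.0]
contact_force: [0.1, 0.2, -2.9]
gripper_width: 0.575
gripper_force: 73.0
```

```bash
cat >> h.py <<'E'
def rel(cube_off=.001,yg=-14.8):
    "cube centre in seat frame, mm, yaw err deg, force in seat frame"
    s=get_state();p=np.load("seat.npy");a=np.radians(yg);c,q=np.cos(a),np.sin(a)
    R=Ro.from_quat(s["orientation"]).as_matrix();X=s["position"]+R[:,0]*cube_off
    d=X[:2]-p[:2];F=np.array(s["contact_force"])
    print("t",round(s["time_s"],2),"seat xy mm",np.round([1e3*(c*d[0]+q*d[1]),1e3*(-q*d[0]+c*d[1])],1),"z",round(s["position"][2]*1e3,1),
     "yaw",round(yaw(s),2),"tilt",R[:2,2],"F",np.round([c*F[0]+q*F[1],-q*F[0]+c*F[1],F[2]],1),"M",s["moment"],"grip",s["gripper_force"])
E
python3 - <<'E'
from h import *
rel();s=get_state();print(s["joint_pos"]);
E
```

```text
t 7.9 seat xy mm [-27.8  -6.9] z 142.4 yaw 164.96 tilt [ 0.0002 -0.    ] F [ 0.1  0.2 -2.9] M [0.0094 0.0375 0.0417] grip 72.99043893814087
[ 0.5592  0.4511 -0.7951  2.0028  0.4242  0.8578  0.8378]
```

>>> drive_tool(plan=[{"claw":0.3,"delta_pos":[0,0,0.02],"angular":[0,0,0]},{"claw":0.3,"delta_pos":[0,0,0.025],"angular":[0,0,0]},{"claw":0.3,"delta_pos":[0,0,0.02],"angular":[0,0,0]},{"claw":0.3,"delta_pos":[0,0,0.01],"angular":[0,0,0]},{"claw":0.3,"delta_pos":[0,0,0],"angular":[0,0,0]},{"claw":0.3,"delta_pos":[0,0,0],"angular":[0,0,0]}])

```text
time_s: 8.5
position: [0.509, -0.0048, 0.0679]
orientation: [0.13, 0.992, 0.0, 0.001]
contact_force: [-0.2, 0.3, -2.6]
gripper_width: 0.576
gripper_force: 73.3
```

>>> drive_tool(plan=[{"claw":0.3,"delta_pos":[0,0,0.002],"angular":[0,0,0]},{"claw":0.3,"delta_pos":[0,0,0.002],"angular":[0,0,0]},{"claw":0.3,"delta_pos":[0,0,0.001],"angular":[0,0,0]},{"claw":0.3,"delta_pos":[0,0,0.001],"angular":[0,0,0]},{"claw":0.3,"delta_pos":[0,0,0.001],"angular":[0,0,0]},{"claw":0.3,"delta_pos":[0,0,0],"angular":[0,0,0]},{"claw":0.3,"delta_pos":[0,0,0],"angular":[0,0,0]}])

```text
time_s: 9.2
position: [0.5084, -0.0051, 0.0603]
orientation: [0.13, 0.992, -0.0, 0.0]
contact_force: [0.0, -0.2, -2.9]
gripper_width: 0.575
gripper_force: 73.3
```

```bash
python3 -c "
from h import *
rel()"
```

```text
t 9.2 seat xy mm [-27.9  -6.7] z 60.3 yaw 165.12 tilt [ 0. -0.] F [ 0.1 -0.2 -2.9] M [ 0.0127 -0.0159 -0.0123] grip 73.25681447982788
```

>>> drive_tool(plan=[{"claw":0.3,"delta_pos":[0,0,0.001],"angular":[0,0,0]},{"claw":0.3,"delta_pos":[0,0,0.001],"angular":[0,0,0]},{"claw":0.3,"delta_pos":[0,0,0],"angular":[0,0,0]},{"claw":0.3,"delta_pos":[0,0,0],"angular":[0,0,0]}])

```text
time_s: 9.6
position: [0.5085, -0.0051, 0.0587]
orientation: [0.13, 0.992, -0.0, 0.0]
contact_force: [-2.5, 0.0, 5.4]
gripper_width: 0.577
gripper_force: 73.9
```

>>> drive_tool(plan=[{"claw":0.3,"delta_pos":[0,0,0.001],"angular":[0,0,0]},{"claw":0.3,"delta_pos":[0,0,0],"angular":[0,0,0]},{"claw":0.3,"delta_pos":[0,0,0],"angular":[0,0,0]}])

```text
time_s: 9.9
position: [0.5085, -0.005, 0.0587]
orientation: [0.129, 0.992, -0.001, 0.0]
contact_force: [-6.5, -1.8, 15.3]
gripper_width: 0.573
gripper_force: 75.4
```

```bash
python3 -c "
from h import *
rel()"
```

```text
t 9.9 seat xy mm [-27.8  -6.6] z 58.7 yaw 165.12 tilt [ 0.0003 -0.0016] F [-5.8 -3.4 15.3] M [-0.0589  1.1089  0.0004] grip 75.40124416351318
```

>>> drive_tool(plan=[{"claw":0.3,"delta_pos":[0,0,-0.001],"angular":[0,0,0]},{"claw":0.3,"delta_pos":[-0.002,0,0],"angular":[0,0,0]},{"claw":0.3,"delta_pos":[-0.003,0,0],"angular":[0,0,0]},{"claw":0.3,"delta_pos":[-0.003,0,0],"angular":[0,0,0]},{"claw":0.3,"delta_pos":[-0.003,0,0],"angular":[0,0,0]},{"claw":0.3,"delta_pos":[-0.003,0,0],"angular":[0,0,0]},{"claw":0.3,"delta_pos":[-0.002,0,0],"angular":[0,0,0]},{"claw":0.3,"delta_pos":[-0.002,0,0],"angular":[0,0,0]},{"claw":0.3,"delta_pos":[0,0,0],"angular":[0,0,0]},{"claw":0.3,"delta_pos":[0,0,0],"angular":[0,0,0]}])

```text
time_s: 10.9
position: [0.5248, -0.0086, 0.0588]
orientation: [0.129, 0.992, 0.0, -0.001]
contact_force: [-5.1, 1.7, 9.1]
gripper_width: 0.578
gripper_force: 74.7
```

```bash
python3 -c "
from h import *
rel()"
```

```text
t 10.9 seat xy mm [-11.1  -6. ] z 58.8 yaw 165.16 tilt [-0.0019  0.0003] F [-5.4  0.3  9.1] M [ 0.2699  1.1445 -0.0158] grip 74.67778444290161
```

>>> drive_tool(plan=[{"claw":0.3,"delta_pos":[0,0.001,0],"angular":[0,0,0]},{"claw":0.3,"delta_pos":[0,0.0015,0],"angular":[0,0,0]},{"claw":0.3,"delta_pos":[0,0.001,0],"angular":[0,0,0]},{"claw":0.3,"delta_pos":[0,0.001,0],"angular":[0,0,0]},{"claw":0.3,"delta_pos":[0,0,0],"angular":[0,0,0]}])

```text
time_s: 11.4
position: [0.5261, -0.0072, 0.0588]
orientation: [0.13, 0.991, -0.002, -0.001]
contact_force: [-5.2, -4.3, 12.1]
gripper_width: 0.576
gripper_force: 74.9
```

```bash
python3 -c "
from h import *
rel()"
```

```text
t 11.4 seat xy mm [-10.2  -4.2] z 58.8 yaw 165.05 tilt [-0.0024 -0.0039] F [-3.9 -5.5 12.1] M [-0.8153  1.0943  0.0383] grip 74.88027691841125
```

>>> drive_tool(plan=[{"claw":0.3,"delta_pos":[0,0,-0.0008],"angular":[0,0,0]},{"claw":0.3,"delta_pos":[0,0,0],"angular":[0,0,0]},{"claw":0.3,"delta_pos":[0,0,0],"angular":[0,0,0]}])

```text
time_s: 11.7
position: [0.5271, -0.0052, 0.0588]
orientation: [0.129, 0.992, 0.0, 0.0]
contact_force: [0.5, -0.1, -2.1]
gripper_width: 0.574
gripper_force: 73.4
```

```bash
python3 -c "
from h import *
rel()"
```

```text
t 11.7 seat xy mm [-9.8 -2.1] z 58.8 yaw 165.12 tilt [0.0001 0.0004] F [ 0.5  0.  -2.1] M [-0.0764 -0.0347  0.0078] grip 73.44574928283691
```

>>> drive_tool(plan=[{"claw":0.3,"delta_pos":[0,0.001,0],"angular":[0,0,0]},{"claw":0.3,"delta_pos":[0,0.001,0],"angular":[0,0,0]},{"claw":0.3,"delta_pos":[0,0,0],"angular":[0,0,0]},{"claw":0.3,"delta_pos":[0,0,0],"angular":[0,0,0]}])

```text
time_s: 12.1
position: [0.5273, -0.0034, 0.0589]
orientation: [0.129, 0.992, 0.0, -0.0]
contact_force: [-0.6, 0.5, -3.4]
gripper_width: 0.575
gripper_force: 73.4
```

```bash
python3 -c "
from h import *
rel()"
```

```text
t 12.1 seat xy mm [-10.   -0.2] z 58.9 yaw 165.12 tilt [-0.0003  0.0001] F [-0.7  0.3 -3.4] M [-0.0762  0.0269  0.0227] grip 73.40877056121826
```

>>> drive_tool(plan=[{"claw":0.3,"delta_pos":[0,0,0.0004],"angular":[0,0,0]},{"claw":0.3,"delta_pos":[0,0.0007,0],"angular":[0,0,0]},{"claw":0.3,"delta_pos":[0,0,0],"angular":[0,0,0]},{"claw":0.3,"delta_pos":[0,0,0],"angular":[0,0,0]}])

```text
time_s: 12.5
position: [0.5274, -0.0033, 0.0588]
orientation: [0.13, 0.992, -0.001, -0.0]
contact_force: [-2.4, -3.0, 1.7]
gripper_width: 0.57
gripper_force: 73.6
```

```bash
python3 -c "
from h import *
rel()"
```

```text
t 12.5 seat xy mm [-10.   -0.2] z 58.8 yaw 165.09 tilt [-0.0006 -0.0011] F [-1.6 -3.5  1.7] M [-0.5898  0.4201 -0.0586] grip 73.56482148170471
```

>>> drive_tool(plan=[{"claw":0.3,"delta_pos":[0,0.001,0],"angular":[0,0,0]},{"claw":0.3,"delta_pos":[0,0,0],"angular":[0,0,0]},{"claw":0.3,"delta_pos":[0,0,0],"angular":[0,0,0]}])

```text
time_s: 12.8
position: [0.5274, -0.0032, 0.0588]
orientation: [0.13, 0.991, -0.001, -0.001]
contact_force: [-3.7, -4.6, 3.4]
gripper_width: 0.579
gripper_force: 74.1
```

```bash
python3 -c "
from h import *
rel()"
```

```text
t 12.8 seat xy mm [-10.  -0.] z 58.8 yaw 165.05 tilt [-0.0014 -0.0025] F [-2.4 -5.4  3.4] M [-1.0437  0.578  -0.0469] grip 74.08242702484131
```

>>> drive_tool(plan=[{"claw":0.3,"delta_pos":[-0.001,0,0],"angular":[0,0,0]},{"claw":0.3,"delta_pos":[-0.001,0,0],"angular":[0,0,0]},{"claw":0.3,"delta_pos":[-0.001,0,0],"angular":[0,0,0]},{"claw":0.3,"delta_pos":[-0.001,0,0],"angular":[0,0,0]},{"claw":0.3,"delta_pos":[-0.001,0,0],"angular":[0,0,0]},{"claw":0.3,"delta_pos":[0,0,0],"angular":[0,0,0]}])

```text
time_s: 13.4
position: [0.529, -0.0035, 0.0589]
orientation: [0.129, 0.992, -0.002, -0.004]
contact_force: [-12.5, -4.2, 14.6]
gripper_width: 0.573
gripper_force: 75.3
```

```bash
python3 -c "
from h import *
rel()"
```

```text
t 13.4 seat xy mm [-8.4  0. ] z 58.9 yaw 165.12 tilt [-0.008  -0.0035] F [-11.   -7.3  14.6] M [-0.642   2.5054  0.0475] grip 75.31967997550964
```

>>> drive_tool(plan=[{"claw":0.3,"delta_pos":[-0.0007,0,0],"angular":[0,0,0]},{"claw":0.3,"delta_pos":[-0.0007,0,0],"angular":[0,0,0]},{"claw":0.3,"delta_pos":[-0.0007,0,0],"angular":[0,0,0]},{"claw":0.3,"delta_pos":[-0.0007,0,0],"angular":[0,0,0]},{"claw":0.3,"delta_pos":[-0.0007,0,0],"angular":[0,0,0]},{"claw":0.3,"delta_pos":[0,0,0],"angular":[0,0,0]}])

```text
time_s: 14.0
position: [0.5321, -0.0044, 0.0589]
orientation: [0.129, 0.992, -0.002, -0.004]
contact_force: [-13.0, -3.9, 14.1]
gripper_width: 0.576
gripper_force: 75.5
```

```bash
python3 -c "
from h import *
rel()"
```

```text
t 14.0 seat xy mm [-5.1 -0. ] z 58.9 yaw 165.12 tilt [-0.0085 -0.0036] F [-11.6  -7.1  14.1] M [-0.6543  2.6333  0.0399] grip 75.53893446922302
```

>>> drive_tool(plan=[{"claw":0.3,"delta_pos":[0,0,-0.0004],"angular":[0,0,0]},{"claw":0.3,"delta_pos":[-0.0005,0,-0.0003],"angular":[0,0,0]},{"claw":0.3,"delta_pos":[-0.0005,0,0],"angular":[0,0,0]},{"claw":0.3,"delta_pos":[0,0,0],"angular":[0,0,0]},{"claw":0.3,"delta_pos":[0,0,0],"angular":[0,0,0]}])

```text
time_s: 14.5
position: [0.5333, -0.0048, 0.059]
orientation: [0.13, 0.992, -0.002, -0.004]
contact_force: [-10.6, -3.0, 7.5]
gripper_width: 0.575
gripper_force: 74.3
```

```bash
python3 -c "
from h import *
rel()"
```

```text
t 14.5 seat xy mm [-3.8 -0. ] z 59.0 yaw 165.12 tilt [-0.0079 -0.0028] F [-9.5 -5.6  7.5] M [-0.5961  2.095   0.0498] grip 74.26175236701965
```

>>> drive_tool(plan=[{"claw":0.3,"delta_pos":[-0.0005,0,0],"angular":[0,0,0]},{"claw":0.3,"delta_pos":[-0.0005,0,0],"angular":[0,0,0]},{"claw":0.3,"delta_pos":[-0.0005,0,0],"angular":[0,0,0]},{"claw":0.3,"delta_pos":[0,0,0],"angular":[0,0,0]}])

```text
time_s: 14.9
position: [0.5347, -0.0051, 0.059]
orientation: [0.129, 0.992, -0.002, -0.004]
contact_force: [-10.9, -2.7, 10.1]
gripper_width: 0.574
gripper_force: 74.5
```

```bash
python3 -c "
from h import *
rel()"
```

```text
t 14.9 seat xy mm [-2.5  0. ] z 59.0 yaw 165.12 tilt [-0.0082 -0.0028] F [-9.8 -5.4 10.1] M [-0.5729  2.18    0.0245] grip 74.54404950141907
```

The TCP's small rise (0.2 mm) matches the tool's 0.5° tilt, so the cube is leaning slightly forward with it. I'll level it before going on.

>>> drive_tool(plan=[{"claw":0.3,"delta_pos":[0,0,0],"angular":[-0.002,-0.004,0]},{"claw":0.3,"delta_pos":[0,0,0],"angular":[-0.003,-0.004,0]},{"claw":0.3,"delta_pos":[0,0,0],"angular":[0,0,0]},{"claw":0.3,"delta_pos":[0,0,0],"angular":[0,0,0]}])

```text
time_s: 15.3
position: [0.5345, -0.0052, 0.0588]
orientation: [0.13, 0.992, -0.0, 0.0]
contact_force: [-9.0, -2.9, 7.0]
gripper_width: 0.573
gripper_force: 74.4
```

```bash
python3 -c "
from h import *
rel()"
```

```text
t 15.3 seat xy mm [-2.6 -0.2] z 58.8 yaw 165.11 tilt [ 0.0006 -0.0001] F [-8.  -5.1  7. ] M [-0.7103  2.0863 -0.0296] grip 74.41880464553833
```

>>> drive_tool(plan=[{"claw":0.3,"delta_pos":[-0.0005,0,0],"angular":[0,0,0]},{"claw":0.3,"delta_pos":[-0.0005,0,0],"angular":[0,0,0]},{"claw":0.3,"delta_pos":[-0.0005,0,0],"angular":[0,0,0]},{"claw":0.3,"delta_pos":[-0.0005,0,0],"angular":[0,0,0]},{"claw":0.3,"delta_pos":[0,0,0],"angular":[0,0,0]}])

```text
time_s: 15.8
position: [0.5354, -0.0054, 0.0588]
orientation: [0.13, 0.992, -0.0, -0.001]
contact_force: [-12.3, -2.2, 9.8]
gripper_width: 0.578
gripper_force: 74.9
```

```bash
python3 -c "
from h import *
rel()"
```

```text
t 15.8 seat xy mm [-1.7 -0.1] z 58.8 yaw 165.11 tilt [-0.0017 -0.0003] F [-11.4  -5.3   9.8] M [-0.5189  2.7065 -0.0001] grip 74.85734939575195
```

>>> drive_tool(plan=[{"claw":0.3,"delta_pos":[-0.0005,0,0],"angular":[0,0,0]},{"claw":0.3,"delta_pos":[-0.0005,0,0],"angular":[0,0,0]},{"claw":0.3,"delta_pos":[0,0,0],"angular":[0,0,0]}])

```text
time_s: 16.1
position: [0.5355, -0.0054, 0.0588]
orientation: [0.13, 0.992, -0.0, -0.002]
contact_force: [-15.5, -1.9, 13.2]
gripper_width: 0.574
gripper_force: 75.2
```

```bash
python3 -c "
from h import *
rel()"
```

```text
t 16.1 seat xy mm [-1.5 -0.1] z 58.8 yaw 165.12 tilt [-0.0034 -0.0005] F [-14.5  -5.8  13.2] M [-0.3569  3.1754 -0.0353] grip 75.15323281288147
```

>>> drive_tool(plan=[{"claw":0.3,"delta_pos":[-0.0005,0,0],"angular":[0,-0.002,0]},{"claw":0.3,"delta_pos":[-0.0005,0,0],"angular":[0,-0.002,0]},{"claw":0.3,"delta_pos":[0,0,0],"angular":[0,0,0]},{"claw":0.3,"delta_pos":[0,0,0],"angular":[0,0,0]}])

```text
time_s: 16.5
position: [0.5355, -0.0054, 0.0588]
orientation: [0.129, 0.992, -0.001, -0.001]
contact_force: [-18.1, -1.4, 16.0]
gripper_width: 0.572
gripper_force: 75.4
```

Run:
```python
from h import *
rel()
t=get_image("top")[135:210,220:290,::-1];s=get_image("scene")[160:230,215:315,::-1]
r=lambda i,k:cv2.resize(i,None,fx=k,fy=k,interpolation=cv2.INTER_CUBIC)
a=r(t,5);b=r(s,4.4);h=max(a.shape[0],b.shape[0]);o=np.zeros((h,a.shape[1]+b.shape[1],3),np.uint8)
o[:a.shape[0],:a.shape[1]]=a;o[:b.shape[0],a.shape[1]:]=b;cv2.imwrite("pics/home.png",o);print(o.shape)
```

```text
t 16.5 seat xy mm [-1.6 -0.1] z 58.8 yaw 165.12 tilt [-0.0015 -0.0017] F [-17.1  -6.   16. ] M [-0.2021  3.6825 -0.0881] grip 75.42344212532043
(375, 790, 3)
```

View pics/home.png

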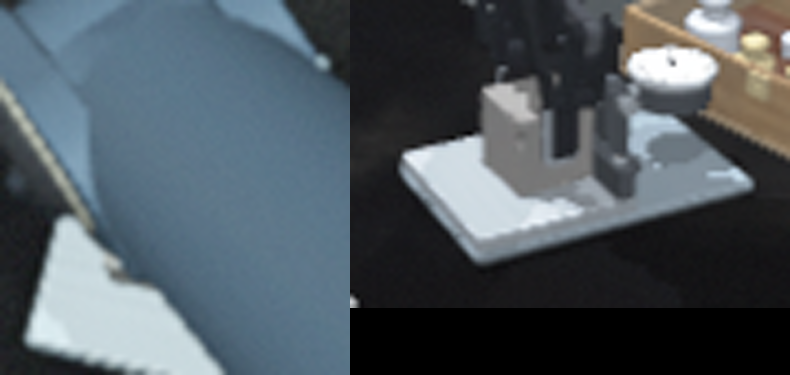

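The overhead view is blocked by the arm, but in the scene view the cube stands flat on the plate against the fence (about (595,180)). x has stopped changing while the force climbed to 17 N, and the yaw moment is near zero, so the face is flat on the fence. Next is the final diagonal push.

>>> drive_tool(plan=[{"claw":0.3,"delta_pos":[-0.0005,0,0.0003],"angular":[-0.001,-0.002,0]},{"claw":0.3,"delta_pos":[-0.0005,0,0.0003],"angular":[-0.001,-0.001,0]},{"claw":0.3,"delta_pos":[0,0,0],"angular":[0,0,0]},{"claw":0.3,"delta_pos":[0,0,0],"angular":[0,0,0]},{"claw":0.3,"delta_pos":[0,0,0],"angular":[0,0,0]},{"claw":0.3,"delta_pos":[0,0,0],"angular":[0,0,0]},{"claw":0.3,"delta_pos":[0,0,0],"angular":[0,0,0]}])

```text
time_s: 17.3
position: [0.5355, -0.0054, 0.0587]
orientation: [0.129, 0.992, -0.001, 0.0]
contact_force: [-21.0, -1.6, 23.3]
gripper_width: 0.578
gripper_force: 76.5
```

Run:
```python
from h import *
rel()
im=get_image("wrist");save(im[:,:],"fin.png")
for n in["jar_center","slice_center"]:get_image("top");print(n,[(round(d["p"],2),w("top",d["centre"])) for d in look_for("top",n)[:1]])
rel()
```

```text
t 17.3 seat xy mm [-1.6 -0.1] z 58.7 yaw 165.13 tilt [-0.0001 -0.0014] F [-19.9  -6.9  23.3] M [-0.281   4.5728 -0.074 ] grip 76.4570152759552
jar_center [(0.76, array([ 0.5072, -0.3052,  0.077 ]))]
slice_center [(0.81, array([0.477 , 0.256 , 0.0315]))]
t 17.55 seat xy mm [-1.6 -0.1] z 58.7 yaw 165.12 tilt [-0.0001 -0.0014] F [-20.9  -6.9  23.3] M [-0.2082  4.6062 -0.1051] grip 76.45547747612
```

View pics/fin.png

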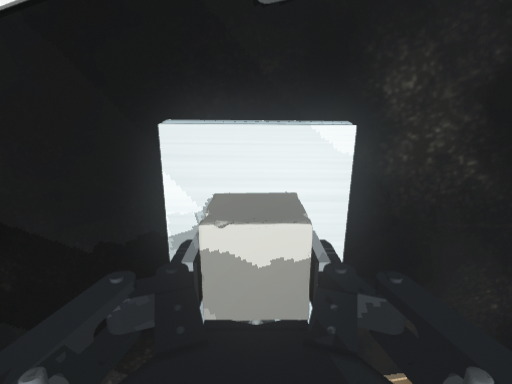

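The final wrist view shows the cube flat and parallel to the plate: plate front edge at row 124 (columns 160–354), cube rear foot edge at row 193 (columns 215–298). If the cube is home, these should be 40 mm apart.

Run:
```python
from h import *
s=get_state();R=Ro.from_quat(s["orientation"]).as_matrix()
P=(ray("wrist",[[160,124],[354,124.5],[215,193.5],[298,193],[164.5,190],[350,190]],.02)-s["position"])@R*1e3
print(P)
g=cv2.cvtColor(cv2.imread("pics/fin.png"),6)
for u in(230,280):print(g[118:130,u],g[186:200,u])
for u in (175,340):print(g[118:130,u])
```

```text
[[ 65.5124 -54.0134  38.7768]
 [ 65.3679  55.0228  38.6259]
 [ 24.9997 -24.6764  38.7457]
 [ 25.4079  25.3414  38.6763]
 [ 27.1233 -54.9229  38.787 ]
 [ 27.3317  56.3997  38.6329]]
[ 50  65 144 173 187 165 214 234 237 236 236 235] [237 238 240 241 241 240 227 161 125 125 125 125 125 125]
[ 51  51 108 155 181 174 181 224 237 237 237 236] [239 240 241 243 243 242 197 136 125 125 125 125 124 124]
[ 42  84 155 183 191 167 218 236 236 235 235 234]
[ 51  52  66 151 185 199 160 233 247 248 248 248]
```

The gap measures 40.2 mm along x, and the cube is centred across the plate to within 0.5 mm. It is home with about 20 N on the fence and 23 N down, and the jar and slice haven't moved. Handing in.

```bash
python3 -c "
from rig import *
print(hand_in())"
```

```text
the job is handed in; nothing more can be done
None
```

The job is handed in: the cube is held home in the gauge, flat on the plate, against the fence and up to the stop, with a steady push of about 20 N to the fence and 23 N down, and the jar and core slice have not moved.

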